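# Register a printing screen against three stops and lock it with the cam lever

## Robot

A 6-joint arm with a two-finger parallel gripper is mounted at the origin on a cart in front of the work surface, level with it; the furniture and walls round the work are solid. World frame = base frame: x ahead of the robot, y to its left, z up, the work surface at z = 0. Lengths are in mm, angles in rad, forces in N, time in s.
With the tool pointing down it reaches from about 275 to 750 mm from the base axis. Payload 10.2 kg.
Tool frame: the origin (TCP) lies on the centre line of the jaws, within the pads' length; the fingertips stand 17 mm ahead of it and the grasp point (between the pads) lies 2 mm behind it (tcp_to_tips is the distance from the TCP to the fingertips, in mm); z points along the fingers, y is the direction in which the jaws open and shut (so a half turn about z gives the same grasp; the last joint's range is limited). The gripper opens to 88 mm and grips with 3 to 60 N. Pads are 18 mm wide; open, the fingers measure 123 mm over their backs; the gripper's body (75 mm by 187 mm) begins 45 mm behind the grasp point.
Start: joints at [1.027, 0.313, 1.498, -0, 1.331, -0.223], TCP at [165.559, 498.218, 255.72] pointing down, gripper open.
Joint ranges: [-2.94, 2.94], [-0.97, 2.17], [0.19, 2.56], [-1.23, 4.37], [0.02, 3.11], [-2.88, 2.88]. Speed limits (rad/s): [2.39, 2.39, 3.01, 3.14, 3.14, 3.14].

## Interface

Orientations are given as a unit quaternion [x, y, z, w].
In Python, from station import * gives the robot as it stands. The module is installed in compiled form; this text tells all that it offers.
- The arm moves only by the shell command python3 -m jog 'ROWS' [FORCE]. ROWS is a JSON object of lists of equal length, an entry for each row: "angular": the turn, a rotation vector about the tool's x, y, z each as a share of 180 degrees, from -1 to 1, a list of three; "dp": the shift along the tool's x, y, z each as a share of 15 cm, from -1 to 1, a list of three; "fingers": the gripper's target within -1 to 1 (shut at 1, half-way at 0, fully open at -1). In form: {"angular": [[wx, wy, wz], ...], "dp": [[x, y, z], ...], "fingers": [fingers, ...]}. A call has exactly 10 rows; each row is the pose to reach, as a shift and turn from the pose measured when the call began, along the tool's axes at that moment, turning the shorter way round; what a row does not reach only later rows make up. A row lasts 1/10 s, in which the tool goes at most 50 mm and 8.59 degrees, less where a joint would pass 70% of its speed; a pose out of reach is approached as far as the arm can. A call with a number of a shift or a turn outside -1 to 1 is refused whole. A call with a gripper value outside its range is refused whole. The fingers move at their own pace and stop on an object; FORCE is the grip in N (left out, the last holds). Time passes only in rows, so rows that repeat a pose let the fingers close, or fill a call up. It gives the time, the measured TCP pose, the force and the opening at its end, in the units of the state.
- get_obs(): the state, without advancing time (a new reading comes with each control period).
- grab_frame(name): name is "scene" or "top"; returns the picture (384x512x3 uint8, red, green, blue); there is no depth.
- camera_model(name): a dict with "mtx" (3x3 intrinsics, pixels), "k1" (the pictures are not rectified: a ray, as slopes to the right and down, at radius r is drawn at 1 + k1 r^2 times it, then the intrinsics apply), "xyz" and "orientation" of the camera in the world. Camera axes: x right, y up, looking along -z (the intrinsics and any distortion apply to the point x, -y, -z); pixel columns grow to the right and rows downward; lengths in mm; the calibration is good to about 2 mm. A picture is of the moment at which its call begins. camera_model takes no time and is no camera call.
- hand_in(): hands the job in, once; it reports no verdict.
The state is a dict: "t": time; "qpos": joint angles; "joint_vel": joint speeds; "joint_efforts": joint torques, N m; "eef_pos": TCP position; "tcp_rot": TCP orientation; "wrist_force": force on the tool from outside, world axes, zero at the start; "wrist_torque": the same for the moment, N m; "grip_width": opening from 0.0 (shut) to 1.0 (fully open).
Only numpy, scipy, OpenCV 4.12 (cv2) and the standard library are available. Lean on these libraries where they do the work, as an engineer would, in place of code of your own. Each camera call takes 0.05 s, during which the arm holds its last target. There are 200 camera calls.

## Task

Bring the small wooden printing screen into register on the grey board: without gripping or lifting it, push it along the board with the fingertips until its back rail touches both steel stops at the back of the board and its right rail touches the stop at the right. Only then swing the red-knobbed cam lever round, fully home, so that the cam locks the screen against the stops. Do not touch the green mesh, leave the things round about where they are, and finish clear of everything.

Things in the scene. Friction and masses are not known exactly. Their poses are not given: they have to be found in the camera images.
- register_board: Grey registration board, a 12 mm plate fixed to the table. Its frame: origin on the table under it, x away from the robot ('back'), y left; it spans x -167 to +127, y -113 to +128 mm; top at z 12. A screen in register on it has its back edge on x = +100, right edge on y = -75, front edge on x = -50, left edge on y = +55 mm, so its centre at (25, -10).
- end_stop_left (a point): Left end stop: fixed steel disc, 18 mm in diameter, 16 mm high on the board (20 with its screw), centred at (109, 35) mm of the board; this point is the centre of its top.
- end_stop_right (a point): Right end stop, a like disc, centred at (109, -55) mm of the board.
- side_stop (a point): Side stop, a like disc, centred at (55, -84) mm of the board, right of the screen.
- screen: The printing screen: a loose pine frame, 150 mm along its x (front to back), 130 mm along its y, 20 mm thick, about 0.44 kg, rails 24 mm wide; origin at the centre of its underside, z up, x towards its back rail. It lies flat on the board and is meant to be pushed by the outside of its rails.
- mesh: The screen's green and cream mesh (with tape round it), fixed in the frame's 102 x 82 mm window, its upper face 3 mm above the frame's underside; same origin as the screen. Not to be touched.
- screen_back_left (a point): Point on the outer face of the screen's back rail, 45 mm to the left of its middle, half-way up.
- screen_back_right (a point): Point on the outer face of the screen's back rail, 45 mm to the right of its middle, half-way up.
- screen_right (a point): Point on the outer face of the screen's right rail, 30 mm behind its middle, half-way up.
- cam_lever (a joint): Turn of the cam lever about its upright pivot, rad: 0 fully open, 1.87 fully home, growing counter-clockwise from above. The lever points to 82 deg + turn from the board's x axis (open: to the left; home: towards the robot, along the left rail). It stays where it is left. Moving it takes 2 to 4 N at the knob, up to about 15 N once the cam squeezes.
- cam_disc (a point): Centre of the cam, a steel disc 36 mm in diameter set 12 mm off the pivot, 14 to 30 mm above the table, left of the screen. Open, it leaves 14 mm (10 mm at 0.3 rad) to the left rail of a screen in register and reaches forward to x = 45 mm of the board; it meets that rail at about 1.4 rad and squeezes it towards the side stop from there on.
- lever_pivot (a point): Centre of the lever's pivot, at (75, 84) mm of the board, 40 mm above the table.
- lever_knob (a point): The upright red knob on the lever's end, 70 mm from the pivot: 16 mm in diameter, from 39 to 71 mm above the table; this point is in its middle. The 10 mm wide lever bar lies 33 to 39 mm above the table.
- cutter: Bystander: grey snap-off cutter, 22 x 175 x 18 mm, lying in front of the board; origin at the centre of its underside.
- screwdriver: Bystander: screwdriver with a red handle, 24 x 210 x 24 mm, lying in front of the board; origin at the centre of its underside.
- spare_knob_0: Bystander: black lobed clamp knob, 47 x 46 x 27 mm, right front; origin at the centre of its underside.
- squeegee_1: Bystander: small wooden squeegee, 110 x 165 x 31 mm, left front; origin at the centre of its underside.
- tape_roll: Bystander: roll of brown tape, 84 mm in diameter, 30 mm high, left of the board; origin at the centre of its underside.
- ink_jar_red: Bystander: ink jar with a red lid, 67 mm in diameter, 62 mm high, at the right; origin at the centre of its underside.
- ink_jar_jet: Bystander: ink jar with a black lid, 67 mm in diameter, 68 mm high, at the right; origin at the centre of its underside.

How it is judged (in metres and radians):
On the way:
1. the screen lies against both end stops and the side stop while the cam lever is still open (x of each of screen_back_left, screen_back_right in the frame of register_board above 0.0972 m and y of screen_right in the frame of register_board below -0.0722 m and value of joint cam_lever below 1.2 rad), for 0.2 s.
At the end, for the whole second after the job is handed in: The screen lies flat on the board at rest, its back rail within 2.8 mm of both end stops and its right rail within 2.8 mm of the side stop, the cam lever is home (beyond 1.7 rad) and the cam presses on the frame with more than 3 N (x of each of screen_back_left, screen_back_right in the frame of register_board above 0.0972 m and y of screen_right in the frame of register_board between -0.0785 and -0.0722 m and value of joint cam_lever above 1.7 rad and contact force between cam_lever and screen above 3 N and linear speed of screen below 0.005 m/s and z of screen in the frame of register_board below 0.0145 m); the robot touches nothing.
It fails at once if the screen is lifted off the board (by more than 6 mm) or tipped (z of screen in the frame of register_board above 0.018 m or angle between the z axis of screen and the z axis of register_board, either way round above 0.09 rad).
It fails at once if the robot presses on the mesh (contact force between any of the arm, the fingers and mesh above 0.5 N).
It fails at once if a thing standing round about is moved (by more than 15 mm) (distance of any of cutter, screwdriver, spare_knob_0, squeegee_1, tape_roll, ink_jar_red, ink_jar_jet from where it was at the start of the episode above 0.015 m).
It also fails if it takes over 72 s, if anything falls off the work surface, if the arm or the gripper's body presses on something with over 40 N, if the wrist force passes 120 N, or if a joint passes its speed limit or range.

## Working session

There is one attempt and no reset: what is moved stays moved. The work goes in short steps, Python scripts to look and compute and a shell command to move; the robot and the scene stay as the last step left them, time stands still between calls to the robot, and variables do not carry over. Pictures are saved under pics/ and viewed, about 8 in all and at most 12, crops included, and the job is handed in when it is done.

```bash
mkdir -p pics
python3 - <<'E'
from station import *
import cv2
for n in("scene","top"):
    im=grab_frame(n); cv2.imwrite(f"pics/{n}0.png",im[:,:,::-1]); print(n,camera_model(n))
print(get_obs())
a=[cv2.imread(f"pics/{n}0.png") for n in("scene","top")]
E
```

```text
scene {'mtx': array([[383.40743765,   0.        , 254.10690431],
       [  0.        , 383.40743765, 195.74152641],
       [  0.        ,   0.        ,   1.        ]]), 'k1': -0.10081755905784104, 'xyz': array([-317.36606699, -483.84902588,  850.71123178]), 'orientation': array([ 0.3580792 , -0.22192353, -0.4708684 ,  0.77512075])}
top {'mtx': array([[414.84099612,   0.        , 251.67238631],
       [  0.        , 414.84099612, 195.40988625],
       [  0.        ,   0.        ,   1.        ]]), 'k1': 0.05097245112574304, 'xyz': array([ 401.89125871,  -61.54630533, 1386.87476744]), 'orientation': array([ 0.03141327, -0.0332322 , -0.70074176,  0.7119479 ])}
{'t': 0.1, 'qpos': array([ 1.02658126e+00,  3.13399935e-01,  1.49834361e+00, -2.50334829e-05,
        1.33100862e+00, -2.23423877e-01]), 'joint_vel': array([ 0.00123824, -0.00099769, -0.00224607,  0.00165669, -0.00062395,
       -0.00063243]), 'joint_efforts': array([ 5.03215895e-03, -4.02806890e+01, -2.52646422e+01,  6.97159348e-02,
        3.42034036e-02, -4.91065305e-05]), 'eef_pos': array([165.46502598, 498.03374417, 255.22186268]), 'tcp_rot': array([ 1.59705767e-01,  9.87164491e-01, -5.42126554e-04, -2.05826068e-04]), 'wrist_force': array([-0.08526795, -0.19920387, -0.94878842]), 'wrist_torque': array([0.02311353, 0.03733962, 0.01389255]), 'grip_width': 1.0013164360893387}
```

View pics/top0.png

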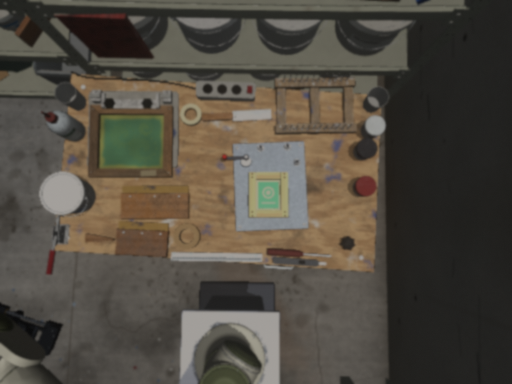

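View pics/scene0.png

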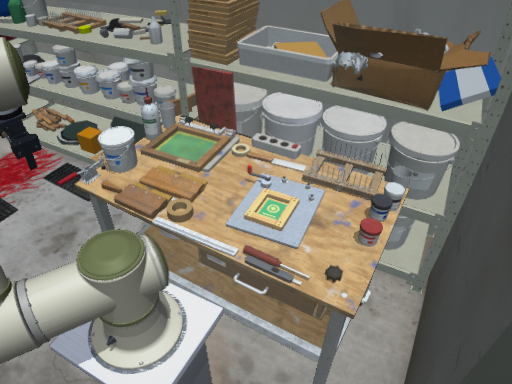

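The top view shows the board at about u 234–307, v 142–231, the screen at 249–289 × 172–218, and the knob near (224,157). The lever is open, pointing left. Next I'll measure them.

```bash
cat > h.py <<'E'
import numpy as np, cv2
from station import *
from scipy.spatial.transform import Rotation as R
def ray(n,uv):
    c=camera_model(n); m=c['mtx']
    uv=np.atleast_2d(np.asarray(uv,float))
    d=cv2.undistortPoints(uv[:,None],m,np.array([c['k1'],0,0,0.]))[:,0]
    return c['xyz'],R.from_quat(c['orientation']).apply(np.c_[d[:,0],-d[:,1],-np.ones(len(d))])
def onz(n,uv,z):
    o,d=ray(n,uv); return (o+d*((z-o[2])/d[:,2])[:,None])[:,:2]
def proj(n,P):
    c=camera_model(n); p=R.from_quat(c['orientation']).inv().apply(np.atleast_2d(P)-c['xyz'])
    x=p[:,0]/-p[:,2]; y=-p[:,1]/-p[:,2]; f=1+c['k1']*(x*x+y*y)
    return np.c_[x*f,y*f]*c['mtx'][0,0]+c['mtx'][:2,2]
def rect(mask):
    cs,_=cv2.findContours(mask.astype(np.uint8),cv2.RETR_EXTERNAL,cv2.CHAIN_APPROX_NONE)
    return max(cs,key=cv2.contourArea)[:,0].astype(float)
def tobd(p,o,a):
    c,s=np.cos(a),np.sin(a); return (np.atleast_2d(p)-o)@np.array([[c,-s],[s,c]])
E
python3 - <<'E'
from h import *
im=cv2.imread("pics/top0.png"); c=im[130:240,215:320]
cv2.imwrite("pics/c0.png",cv2.resize(c,None,fx=5.4,fy=5.4,interpolation=cv2.INTER_CUBIC))
hsv=cv2.cvtColor(im,cv2.COLOR_BGR2HSV)
for u,v in[(240,200),(298,200),(270,225),(270,160),(252,195),(287,195),(268,175),(268,214),(224,157)]: print((u,v),hsv[v,u], onz("top",[u,v],12).round())
E
```

```text
(240, 200) [107  16 145] [[512. -26.]]
(298, 200) [106  19 146] [[ 515. -218.]]
(270, 225) [105  18 141] [[ 431. -126.]]
(270, 160) [105  18 141] [[ 648. -124.]]
(252, 195) [ 27  77 162] [[529. -65.]]
(287, 195) [ 28  61 151] [[ 531. -182.]]
(268, 175) [ 22  89 161] [[ 597. -118.]]
(268, 214) [ 21  92 161] [[ 467. -119.]]
(224, 157) [  2 182 132] [[656.  31.]]
```

View pics/c0.png

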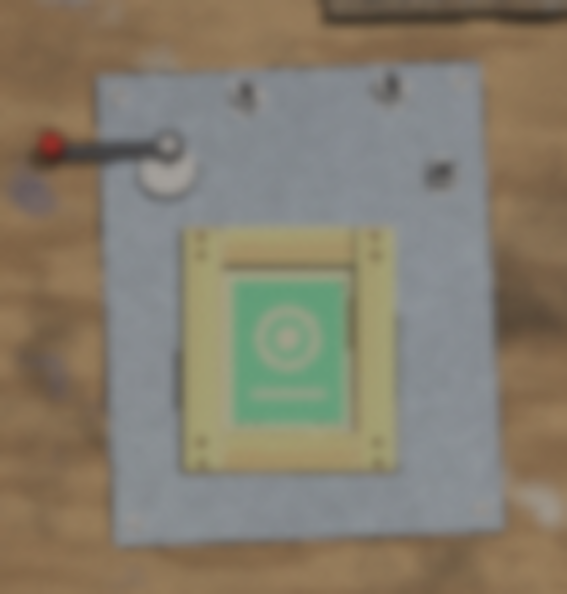

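```bash
cat >> h.py <<'E'
def hsvof(im): return cv2.cvtColor(im,cv2.COLOR_RGB2HSV).astype(int)
def quad(pts):
    # robust edge fits: minAreaRect seeds, then line fit to points near each side (middle 70%), corners by intersection
    b=cv2.boxPoints(cv2.minAreaRect(pts.astype(np.float32))); L=[]
    for i in range(4):
        p,q=b[i],b[(i+1)%4]; e=q-p; l=np.hypot(*e); e=e/l; n=np.array([-e[1],e[0]])
        t=(pts-p)@e/l; s=abs((pts-p)@n); k=(t>.12)&(t<.88)&(s<9)
        vx,vy,x,y=cv2.fitLine(pts[k].astype(np.float32),cv2.DIST_HUBER,0,.01,.01).ravel(); L.append((np.array([x,y]),np.array([vx,vy])))
    C=[]
    for i in range(4):
        (p,e),(q,f)=L[i-1],L[i]; t=np.linalg.solve(np.c_[e,-f],q-p); C.append(p+t[0]*e)
    return np.array(C)
def wpts(n,mask,z):
    # upscaled contour for subpixel
    k=4; m=cv2.resize(mask.astype(np.float32),None,fx=k,fy=k,interpolation=cv2.INTER_LINEAR)
    c=rect(m>.5); return onz(n,(c+.5)/k-.5,z)
E
python3 - <<'E'
from h import *
im=cv2.imread("pics/top0.png")[:,:,::-1].copy(); H=hsvof(im); r=np.zeros(H.shape[:2],bool); r[135:236,220:315]=1
sc=(H[...,0]>15)&(H[...,0]<90)&(H[...,1]>45)&(H[...,2]>125)&r
r2=np.zeros_like(r); r2[165:223,243:296]=1
bd=((H[...,0]>85)&(H[...,0]<130)&(H[...,1]<60)&(H[...,2]>100)&r)|(r2)
def rep(name,p):
    q=quad(p); print(name,q.round(1).tolist(),"sides",np.linalg.norm(q-np.roll(q,-1,0),axis=1).round(1), "ctr",q.mean(0).round(1)); return q
b=rep("board",wpts("top",bd,12)); 
for v in (sc&r2,): s=rep("screen",wpts("top",v,32))
# board frame
b=b[np.argsort(b[:,0])]; f=b[:2][np.argsort(-b[:2,1])]; k=b[2:][np.argsort(-b[2:,1])]  # left,right
ax=(k-f).mean(0); ay=(f[0]-f[1]+k[0]-k[1])/2
a=np.arctan2(ax[1],ax[0]); a2=np.arctan2(-ay[0],ay[1]); print("yaw deg",np.degrees([a,a2]))
A=(a*294+a2*241)/535; c,sn=np.cos(A),np.sin(A); o=b.mean(0)-np.array([[c,-sn],[sn,c]])@[-20,7.5]
print("origin",o,"A",A); np.savez("bd.npz",o=o,A=A)
print("screen in board",tobd(s,o,A).round(1).tolist(),tobd(s.mean(0),o,A))
kn=((H[...,0]<8)|(H[...,0]>172))&(H[...,1]>120)&r
v,u=np.nonzero(kn); print("knob px",u.mean(),v.mean(),tobd(onz("top",[u.mean(),v.mean()],65),o,A))
w=lambda x,y,z:np.r_[o+np.array([[c,-sn],[sn,c]])@[x,y],z]
print("stops px",proj("top",[w(109,35,30),w(109,-55,30),w(55,-84,30),w(75,84,40)]).round(1))
dd=abs(np.array([[242.5,243,0]])) 
# check in scene view
P=proj("scene",[w(109,35,30),w(109,-55,30),w(55,-84,30),w(75,84,40),w(-167,-113,12),w(-167,128,12),w(127,128,12),w(127,-113,12)])
i2=cv2.imread("pics/scene0.png")
i2=cv2.resize(i2,None,fx=4,fy=4,interpolation=cv2.INTER_CUBIC)
for x,y in P: cv2.circle(i2,(int(4*x+1.5),int(4*y+1.5)),3,(0,0,255),-1)
for x,y in proj("scene",np.c_[s,np.full(4,32)]): cv2.circle(i2,(int(4*x+1.5),int(4*y+1.5)),3,(255,0,0),-1)
cv2.imwrite("pics/c1.png",i2[640:1000,860:1340])
E
```

```text
board [[413.1000061035156, -15.5], [426.1000061035156, -249.39999389648438], [711.9000244140625, -233.0], [700.0, -0.6000000238418579]] sides [234.2 286.3 232.7 287.2] ctr [ 562.8 -124.6]
screen [[457.29998779296875, -55.20000076293945], [459.29998779296875, -181.6999969482422], [607.2000122070312, -180.5], [604.2000122070312, -52.79999923706055]] sides [126.5 147.9 127.8 147. ] ctr [ 532.  -117.5]
yaw deg [3.1312714 3.0625358]
origin [ 583.14967501 -131.01657695] A 0.05411059
screen in board [[-121.6, 82.5], [-126.4, -43.9], [21.3, -50.7], [25.3, 77.0]] [[-50.33826121  16.22851668]]
knob px 224.05555555555554 156.77777777777777 [[ 72.09880125 154.3530428 ]]
stops px [[260.3 146.4]
 [287.4 145.4]
 [296.9 161.1]
 [245.9 156.5]]
```

View pics/c1.png

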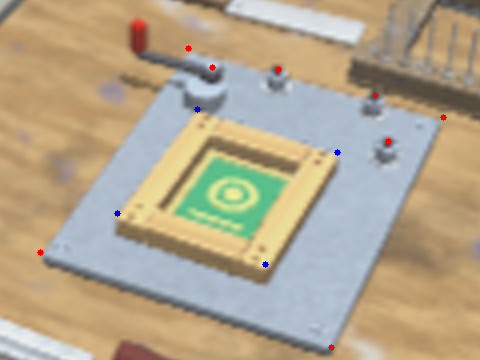

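The measurements agree with the given sizes: the screen is at board (-50, 16), yaw about -2°, the knob is about 70 mm from the pivot, and the scene view confirms the stops. Plan:
1. Push −y by the left rail.
2. Push +x with two spread fingers.
3. Seat the screen on the side stop.
4. Swing the lever.

```bash
cat > go.py <<'E'
# python3 go.py bx by ztip yaw_deg : tool y axis to (90+yaw) deg in board frame; prints shift/turn in jog units, and present pose
import sys
from h import *
z=np.load("bd.npz"); o,A=z['o'],float(z['A'])
s=get_obs(); p=s['eef_pos']; q=R.from_quat(s['tcp_rot'])
b=tobd(p[:2],o,A)[0]; ty=q.as_matrix()[:,1]; yaw=np.degrees(np.arctan2(ty[1],ty[0])-A)-90
print("t %.2f board tcp %s tip z %.1f yaw %.1f F %s w %.2f q6 %.2f"%(s['t'],b.round(1),p[2]-17,yaw,s['wrist_force'].round(1),s['grip_width'],s['qpos'][5]))
a=list(map(float,sys.argv[1:]))
while len(a)>=4:
    bx,by,zt,yw=a[:4]; a=a[4:]
    c,sn=np.cos(A),np.sin(A); t=np.r_[o+np.array([[c,-sn],[sn,c]])@[bx,by],zt+17]
    h=A+np.radians(90+yw); Y=np.array([np.cos(h),np.sin(h),0]); Z=np.array([0,0,-1.]); Q=R.from_matrix(np.c_[np.cross(Y,Z),Y,Z])
    print("to",(bx,by,zt,yw),"dp",(q.inv().apply(t-p)/150).round(3).tolist(),"ang",((q.inv()*Q).as_rotvec()/np.pi).round(3).tolist())
E
python3 go.py -50 110 90 0
```

```text
t 0.10 board tcp [-383.1  650.7] tip z 238.2 yaw -21.5 F [-0.1 -0.2 -0.9] w 1.00 q6 -0.22
to (-50.0, 110.0, 90.0, 0.0) dp [-3.386, -2.54, 0.99] ang [-0.0, -0.0, -0.119]
```

```bash
python3 -m jog '{"angular":[[0,0,0],[0,0,0],[0,0,0],[0,0,0],[0,0,0],[0,0,0],[0,0,0],[0,0,0],[0,0,0],[0,0,0]],"dp":[[-0.25,-0.18,0],[-0.5,-0.37,0],[-0.75,-0.56,0],[-1,-0.75,0],[-1,-0.75,0],[-1,-0.75,0],[-1,-0.75,0],[-1,-0.75,0],[-1,-0.75,0],[-1,-0.75,0]],"fingers":[1,1,1,1,1,1,1,1,1,1]}' 20; python3 go.py -50 110 90 0
```

```text
t: 1.1
eef_pos: [271.9, 344.4, 255.2]
tcp_rot: [0.159, 0.987, -0.001, -0.0]
wrist_force: [0.2, -0.1, 0.7]
grip_width: 0.115
t 1.10 board tcp [-285.1  491.6] tip z 238.2 yaw -21.4 F [ 0.2 -0.1  0.7] w 0.12 q6 -0.62
to (-50.0, 110.0, 90.0, 0.0) dp [-2.388, -1.795, 0.99] ang [-0.0, -0.0, -0.119]
```

```bash
python3 -m jog '{"angular":[[0,0,0],[0,0,0],[0,0,0],[0,0,0],[0,0,0],[0,0,0],[0,0,0],[0,0,0],[0,0,0],[0,0,0]],"dp":[[-0.25,-0.18,0],[-0.5,-0.37,0],[-0.75,-0.56,0],[-1,-0.75,0],[-1,-0.75,0],[-1,-0.75,0],[-1,-0.75,0],[-1,-0.75,0],[-1,-0.75,0],[-1,-0.75,0]],"fingers":[1,1,1,1,1,1,1,1,1,1]}'
python3 -m jog '{"angular":[[0,0,0],[0,0,-0.03],[0,0,-0.06],[0,0,-0.09],[0,0,-0.119],[0,0,-0.119],[0,0,-0.119],[0,0,-0.119],[0,0,-0.119],[0,0,-0.119]],"dp":[[-0.25,-0.18,0],[-0.5,-0.37,0],[-0.75,-0.56,0.1],[-1,-0.75,0.2],[-1,-0.75,0.3],[-1,-0.75,0.4],[-1,-0.75,0.4],[-1,-0.75,0.4],[-1,-0.75,0.4],[-1,-0.75,0.4]],"fingers":[1,1,1,1,1,1,1,1,1,1]}'; python3 go.py -50 110 90 0
```

```text
t: 2.1
eef_pos: [378.7, 191.1, 255.4]
tcp_rot: [0.158, 0.987, -0.001, -0.0]
wrist_force: [-0.1, -0.7, 0.4]
grip_width: 0.005
t: 3.1
eef_pos: [486.1, 37.4, 196.2]
tcp_rot: [-0.028, 1.0, -0.001, 0.0]
wrist_force: [-0.2, -1.0, -0.2]
grip_width: 0.008
t 3.10 board tcp [-87.8 173.5] tip z 179.2 yaw 0.1 F [-0.2 -1.  -0.2] w 0.01 q6 -1.79
to (-50.0, 110.0, 90.0, 0.0) dp [-0.251, -0.423, 0.596] ang [-0.0, 0.0, 0.001]
```

```bash
python3 -m jog '{"angular":[[0,0,0],[0,0,0],[0,0,0],[0,0,0],[0,0,0],[0,0,0],[0,0,0],[0,0,0],[0,0,0],[0,0,0]],"dp":[[-0.12,-0.2,0.2],[-0.25,-0.41,0.4],[-0.25,-0.41,0.6],[-0.25,-0.41,0.7],[-0.25,-0.41,0.8],[-0.25,-0.41,0.9],[-0.25,-0.41,1],[-0.25,-0.41,1],[-0.25,-0.41,1],[-0.25,-0.41,1]],"fingers":[1,1,1,1,1,1,1,1,1,1]}'; python3 go.py -50 110 19 0;  python3 - <<'E'
from h import *
for n in("scene","top"):
    im=grab_frame(n); cv2.imwrite(f"pics/{n}1.png",im[:,:,::-1])
c=cv2.imread("pics/scene1.png")[140:270,190:350]
cv2.imwrite("pics/c2.png",cv2.resize(c,None,fx=4,fy=4,interpolation=cv2.INTER_CUBIC))
E
```

```text
t: 4.1
eef_pos: [527.6, -22.1, 47.3]
tcp_rot: [-0.028, 1.0, -0.001, 0.001]
wrist_force: [0.5, 0.1, -0.3]
grip_width: 0.002
t 4.10 board tcp [-49.5 111.7] tip z 30.3 yaw 0.1 F [ 0.5  0.1 -0.3] w 0.00 q6 -1.89
to (-50.0, 110.0, 19.0, 0.0) dp [0.003, -0.011, 0.075] ang [-0.001, 0.001, 0.001]
```

View pics/c2.png

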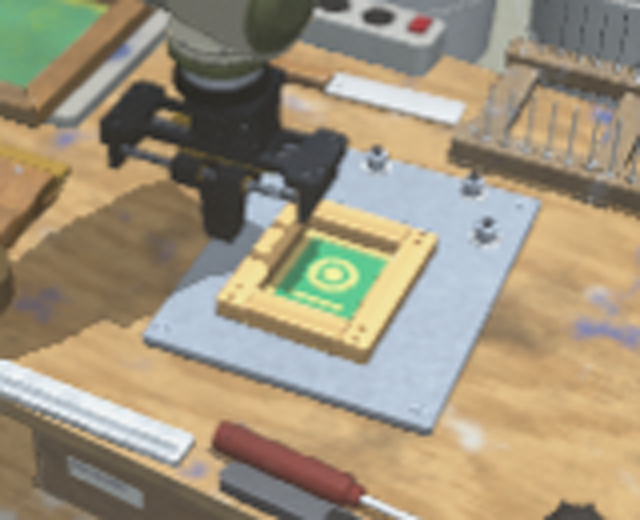

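The closed fingertips are just left of the screen, with nothing else close to them. I'll descend and push −y.

```bash
python3 -m jog '{"angular":[[0,0,0],[0,0,0],[0,0,0],[0,0,0],[0,0,0],[0,0,0],[0,0,0],[0,0,0],[0,0,0],[0,0,0]],"dp":[[0,0,0.04],[0,0,0.08],[0,0,0.08],[0,-0.04,0.08],[0,-0.08,0.08],[0,-0.11,0.08],[0,-0.14,0.08],[0,-0.17,0.08],[0,-0.2,0.08],[0,-0.228,0.08]],"fingers":[1,1,1,1,1,1,1,1,1,1]}'; python3 go.py
python3 -m jog '{"angular":[[0,0,0],[0,0,0],[0,0,0],[0,0,0],[0,0,0],[0,0,0],[0,0,0],[0,0,0],[0,0,0],[0,0,0]],"dp":[[0,0,0],[0,0.04,0],[0,0.08,-0.1],[0.2,0.08,-0.3],[0.4,0.08,-0.4],[0.6,0.08,-0.4],[0.7,0.08,-0.4],[0.8,0,-0.4],[0.8,0,-0.4],[0.8,0,-0.4]],"fingers":[1,1,1,1,0.6,0.3,0,-0.4,-0.6,-0.6]}'
python3 go.py
cat > meas.py <<'E'
import sys
from h import *
z=np.load("bd.npz"); o,A=z['o'],float(z['A']); n=sys.argv[1]
im=grab_frame("top"); cv2.imwrite(f"pics/{n}.png",im[:,:,::-1]); H=hsvof(im)
r=np.zeros(H.shape[:2],bool); r[140:225,243:302]=1
sc=((H[...,0]>15)&(H[...,0]<90)&(H[...,1]>45)&(H[...,2]>125)&r)
sc=cv2.morphologyEx(sc.astype(np.uint8),cv2.MORPH_OPEN,np.ones((3,3)))
q=tobd(quad(wpts("top",sc,32)),o,A); e=np.roll(q,-1,0)-q
print("screen corners",q.round(1).tolist(),"sides",np.hypot(*e.T).round(1),"ctr",q.mean(0).round(1),"edge angles",(np.degrees(np.arctan2(e[:,1],e[:,0]))+45).__mod__(90).__sub__(45).round(1))
g=(H[...,0]>50)&(H[...,0]<90)&(H[...,1]>70)&r; v,u=np.nonzero(g)
print("green ctr",tobd(onz("top",[u.mean(),v.mean()],15),o,A).round(1),len(u))
E
python3 meas.py top2
```

```text
t: 5.2
eef_pos: [529.4, -56.6, 35.2]
tcp_rot: [-0.028, 1.0, -0.001, 0.001]
wrist_force: [-1.0, 3.2, 0.8]
grip_width: 0.005
t 5.20 board tcp [-49.6  77.2] tip z 18.2 yaw 0.1 F [-1.   3.2  0.8] w 0.01 q6 -1.95
t: 6.2
eef_pos: [410.0, -63.2, 95.2]
tcp_rot: [-0.028, 1.0, -0.001, 0.001]
wrist_force: [0.3, -0.1, -0.5]
grip_width: 0.526
t 6.20 board tcp [-169.2   77.1] tip z 78.2 yaw 0.1 F [ 0.3 -0.1 -0.5] w 0.53 q6 -2.06
screen corners [[-122.3, 62.9], [-127.1, -63.4], [20.2, -70.4], [25.0, 57.2]] sides [126.5 147.4 127.7 147.5] ctr [-51.1  -3.4] edge angles [-2.2 -2.7 -2.2 -2.2]
green ctr [[-50.1  -4.4]] 289
```

Screen centre is now (-51, -4), as planned. Next, the two-finger push along +x.

```bash
python3 -m jog '{"angular":[[0,0,0],[0,0,0],[0,0,0],[0,0,0],[0,0,0],[0,0,0],[0,0,0],[0,0,0],[0,0,0],[0,0,0]],"dp":[[0,-0.2,0],[0,-0.4,0],[-0.1,-0.54,0],[-0.16,-0.54,0],[-0.16,-0.54,0.1],[-0.16,-0.54,0.2],[-0.16,-0.54,0.3],[-0.16,-0.54,0.4],[-0.16,-0.54,0.4],[-0.16,-0.54,0.4]],"fingers":[-0.6,-0.6,-0.6,-0.6,-0.6,-0.6,-0.6,-0.6,-0.6,-0.6]}'; python3 go.py -60 -4 18 0
```

```text
t: 7.25
eef_pos: [439.2, -141.9, 35.6]
tcp_rot: [-0.029, 1.0, -0.001, 0.001]
wrist_force: [0.2, -0.9, 0.2]
grip_width: 0.798
t 7.25 board tcp [-144.4   -3.1] tip z 18.6 yaw 0.2 F [ 0.2 -0.9  0.2] w 0.80 q6 -2.20
to (-60.0, -4.0, 18.0, 0.0) dp [-0.562, -0.008, 0.005] ang [-0.001, 0.001, 0.001]
```

```bash
python3 -m jog '{"angular":[[0,0,0],[0,0,0],[0,0,0],[0,0,0],[0,0,0],[0,0,0],[0,0,0],[0,0,0],[0,0,0],[0,0,0]],"dp":[[-0.05,0,0],[-0.1,0,0],[-0.15,0,0],[-0.2,0,0],[-0.26,0,0],[-0.32,0,0],[-0.38,0,0],[-0.43,0,0],[-0.48,0,0],[-0.51,0,0]],"fingers":[-0.6,-0.6,-0.6,-0.6,-0.6,-0.6,-0.6,-0.6,-0.6,-0.6]}'; python3 go.py; python3 meas.py top3
```

```text
t: 8.25
eef_pos: [516.2, -137.5, 35.6]
tcp_rot: [-0.029, 1.0, -0.001, 0.001]
wrist_force: [-4.5, -0.3, 3.0]
grip_width: 0.8
t 8.25 board tcp [-67.2  -2.8] tip z 18.6 yaw 0.2 F [-4.5 -0.3  3. ] w 0.80 q6 -2.11
screen corners [[235.5, 65.6], [-40.1, -67.6], [91.9, -65.6], [93.1, 62.7]] sides [306.1 132.  128.2 142.4] ctr [95.1 -1.2] edge angles [25.8  0.9 -0.5  1.2]
green ctr [[46.6 -4.2]] 114
```

```bash
python3 -m jog '{"angular":[[0,0,0],[0,0,0],[0,0,0],[0,0,0],[0,0,0],[0,0,0],[0,0,0],[0,0,0],[0,0,0],[0,0,0]],"dp":[[-0.01,0,0],[-0.02,0,0],[-0.03,0,0],[-0.035,0,0],[-0.04,0,0],[-0.044,0,0],[-0.048,0,0],[-0.052,0,0],[-0.056,0,0],[-0.056,0,0]],"fingers":[-0.6,-0.6,-0.6,-0.6,-0.6,-0.6,-0.6,-0.6,-0.6,-0.6]}'; python3 go.py
```

```text
t: 9.3
eef_pos: [523.1, -137.1, 35.6]
tcp_rot: [-0.029, 1.0, -0.001, -0.001]
wrist_force: [-15.7, -1.6, 9.2]
grip_width: 0.804
t 9.30 board tcp [-60.3  -2.8] tip z 18.6 yaw 0.2 F [-15.7  -1.6   9.2] w 0.80 q6 -2.10
```

```bash
python3 -m jog '{"angular":[[0,0,0],[0,0,0],[0,0,0],[0,0,0],[0,0,0],[0,0,0],[0,0,0],[0,0,0],[0,0,0],[0,0,0]],"dp":[[0.05,0,0],[0.12,0,0],[0.12,0,-0.2],[0.12,0.2,-0.4],[0.1,0.4,-0.4],[-0.1,0.65,-0.4],[-0.35,0.65,-0.4],[-0.58,0.65,-0.4],[-0.58,0.65,-0.4],[-0.58,0.65,-0.4]],"fingers":[-0.6,-0.6,-0.6,1,1,1,1,1,1,1]}'; python3 go.py 27 92 18 0; python3 meas.py top4
```

```text
t: 10.3
eef_pos: [604.4, -34.5, 94.9]
tcp_rot: [-0.029, 1.0, -0.0, -0.001]
wrist_force: [-0.4, 0.4, -0.2]
grip_width: 0.188
t 10.30 board tcp [26.4 95.2] tip z 77.9 yaw 0.2 F [-0.4  0.4 -0.2] w 0.19 q6 -1.88
to (27.0, 92.0, 18.0, 0.0) dp [-0.004, -0.021, 0.399] ang [-0.0, -0.001, 0.001]
screen corners [[-47.2, 53.4], [-51.7, -65.4], [97.2, -66.3], [101.6, 47.6]] sides [118.9 148.9 113.9 148.9] ctr [25.  -7.7] edge angles [-2.2 -0.3 -2.2 -2.3]
green ctr [[14.3 -8.8]] 212
```

```bash
python3 -m jog '{"angular":[[0,0,0],[0,0,0],[0,0,0],[0,0,0],[0,0,0],[0,0,0],[0,0,0],[0,0,0],[0,0,0],[0,0,0]],"dp":[[0,0,0.2],[0,0,0.4],[0,0,0.4],[0,0,0.4],[0,-0.04,0.4],[0,-0.07,0.4],[0,-0.09,0.4],[0,-0.11,0.4],[0,-0.12,0.4],[0,-0.125,0.4]],"fingers":[1,1,1,1,1,1,1,1,1,1]}'; python3 go.py 27 72.5 18 0
python3 - <<'E'
from h import *
im=grab_frame("scene"); cv2.imwrite("pics/s5.png",im[:,:,::-1])
c=cv2.imread("pics/s5.png")[150:250,215:335]
cv2.imwrite("pics/c5.png",cv2.resize(c,None,fx=6,fy=6,interpolation=cv2.INTER_CUBIC))
E
```

```text
t: 11.35
eef_pos: [605.0, -53.0, 35.6]
tcp_rot: [-0.029, 1.0, 0.0, -0.001]
wrist_force: [-0.8, 5.1, 4.5]
grip_width: 0.006
t 11.35 board tcp [26.1 76.7] tip z 18.6 yaw 0.2 F [-0.8  5.1  4.5] w 0.01 q6 -1.91
to (27.0, 72.5, 18.0, 0.0) dp [-0.006, -0.028, 0.004] ang [0.0, -0.001, 0.001]
```

View pics/c5.png

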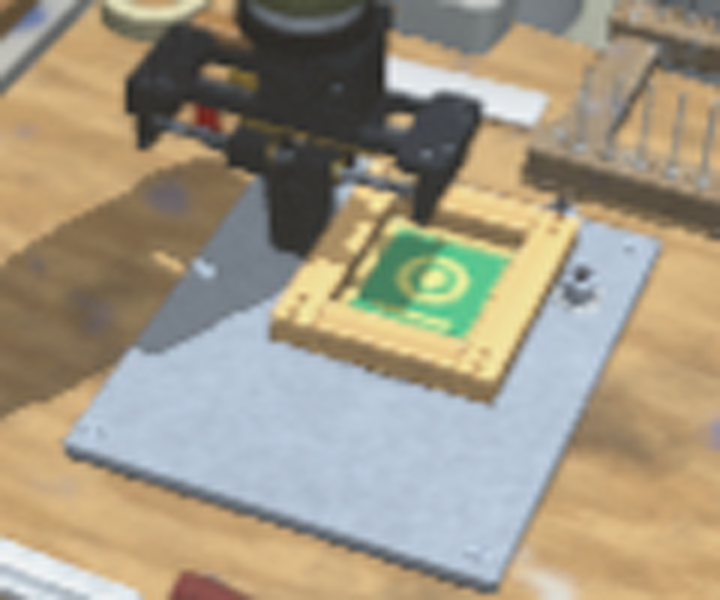

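The finger at (300,230) bears on the left rail. The back right stop touches, and a gap of a few mm remains at the side stop (580,285). I'll push on slowly.

```bash
python3 -m jog '{"angular":[[0,0,0],[0,0,0],[0,0,0],[0,0,0],[0,0,0],[0,0,0],[0,0,0],[0,0,0],[0,0,0],[0,0,0]],"dp":[[0,-0.004,0],[0,-0.008,0],[0,-0.012,0],[0,-0.016,0],[0,-0.02,0],[0,-0.022,0],[0,-0.024,0],[0,-0.026,0],[0,-0.026,0],[0,-0.026,0]],"fingers":[1,1,1,1,1,1,1,1,1,1]}'; python3 go.py
```

```text
t: 12.4
eef_pos: [605.2, -56.9, 35.6]
tcp_rot: [-0.029, 1.0, -0.0, -0.001]
wrist_force: [-1.0, 4.0, 3.8]
grip_width: 0.01
t 12.40 board tcp [26.1 72.8] tip z 18.6 yaw 0.2 F [-1.   4.   3.8] w 0.01 q6 -1.91
```

Force is still 4–5 N, so this is sliding friction and the stop isn't touched yet.

```bash
python3 -m jog '{"angular":[[0,0,0],[0,0,0],[0,0,0],[0,0,0],[0,0,0],[0,0,0],[0,0,0],[0,0,0],[0,0,0],[0,0,0]],"dp":[[0,-0.002,0],[0,-0.004,0],[0,-0.006,0],[0,-0.008,0],[0,-0.01,0],[0,-0.012,0],[0,-0.013,0],[0,-0.013,0],[0,-0.013,0],[0,-0.013,0]],"fingers":[1,1,1,1,1,1,1,1,1,1]}'; python3 go.py; python3 meas.py top6
```

```text
t: 13.4
eef_pos: [605.3, -58.6, 35.5]
tcp_rot: [-0.029, 1.0, 0.0, -0.001]
wrist_force: [-1.9, 4.7, 3.7]
grip_width: 0.008
t 13.40 board tcp [26.  71.1] tip z 18.5 yaw 0.2 F [-1.9  4.7  3.7] w 0.01 q6 -1.92
screen corners [[-48.1, 30.0], [-52.0, -73.0], [97.0, -72.9], [99.5, -6.0]] sides [103.1 149.   67.  152. ] ctr [ 24.1 -30.5] edge angles [ -2.2   0.   -2.2 -13.7]
green ctr [[ 10.2 -23.3]] 122
```

```bash
python3 -m jog '{"angular":[[0,0,0],[0,0,0],[0,0,0],[0,0,0],[0,0,0],[0,0,0],[0,0,0],[0,0,0],[0,0,0],[0,0,0]],"dp":[[0,-0.002,0],[0,-0.004,0],[0,-0.006,0],[0,-0.008,0],[0,-0.01,0],[0,-0.01,0],[0,-0.01,0],[0,-0.01,0],[0,-0.01,0],[0,-0.01,0]],"fingers":[1,1,1,1,1,1,1,1,1,1]}'; python3 go.py; python3 meas.py top7
```

```text
t: 14.45
eef_pos: [605.3, -58.9, 35.6]
tcp_rot: [-0.029, 1.0, 0.001, -0.001]
wrist_force: [-0.7, 11.8, 3.7]
grip_width: 0.005
t 14.45 board tcp [26.  70.9] tip z 18.6 yaw 0.2 F [-0.7 11.8  3.7] w 0.00 q6 -1.92
screen corners [[-48.6, 44.1], [-50.5, -73.4], [97.0, -73.0], [96.7, -80.7]] sides [117.5 147.5   7.6 191.5] ctr [ 23.6 -45.8] edge angles [ -0.9   0.1  -2.2 -40.7]
green ctr [[  9.9 -23.3]] 120
```

Force rose to 12 N with no further motion, so the side stop is touched. Now I'll re-seat the screen on the back stops.

```bash
python3 -m jog '{"angular":[[0,0,0],[0,0,0],[0,0,0],[0,0,0],[0,0,0],[0,0,0],[0,0,0],[0,0,0],[0,0,0],[0,0,0]],"dp":[[0,0.05,0],[0,0.1,0],[0,0.1,-0.2],[0,0.1,-0.4],[0.3,0,-0.4],[0.55,-0.2,-0.4],[0.75,-0.4,-0.4],[0.75,-0.54,-0.4],[0.75,-0.54,-0.4],[0.75,-0.54,-0.4]],"fingers":[1,1,1,1,0.5,0,-0.6,-0.6,-0.6,-0.6]}'; python3 go.py -80 -10 18 0; python3 meas.py top8;python3 - <<'E'
from h import *
im=grab_frame("scene"); cv2.imwrite("pics/s8.png",im[:,:,::-1])
c=im[150:250,215:335,::-1]
cv2.imwrite("pics/c8.png",cv2.resize(c,None,fx=6,fy=6,interpolation=cv2.INTER_CUBIC))
E
```

```text
t: 15.5
eef_pos: [497.8, -146.2, 95.5]
tcp_rot: [-0.029, 1.0, 0.001, -0.001]
wrist_force: [-0.5, 0.2, 0.6]
grip_width: 0.527
t 15.50 board tcp [-86.  -10.5] tip z 78.5 yaw 0.2 F [-0.5  0.2  0.6] w 0.53 q6 -2.14
to (-80.0, -10.0, 18.0, 0.0) dp [-0.041, 0.002, 0.403] ang [0.001, -0.001, 0.001]
screen corners [[-8.7, 54.3], [-9.2, -73.8], [98.6, -73.0], [97.9, 55.8]] sides [128.1 107.9 128.9 106.6] ctr [44.7 -9.2] edge angles [-0.2  0.4  0.3  0.8]
green ctr [[ 45.4 -10.2]] 151
```

View pics/c8.png

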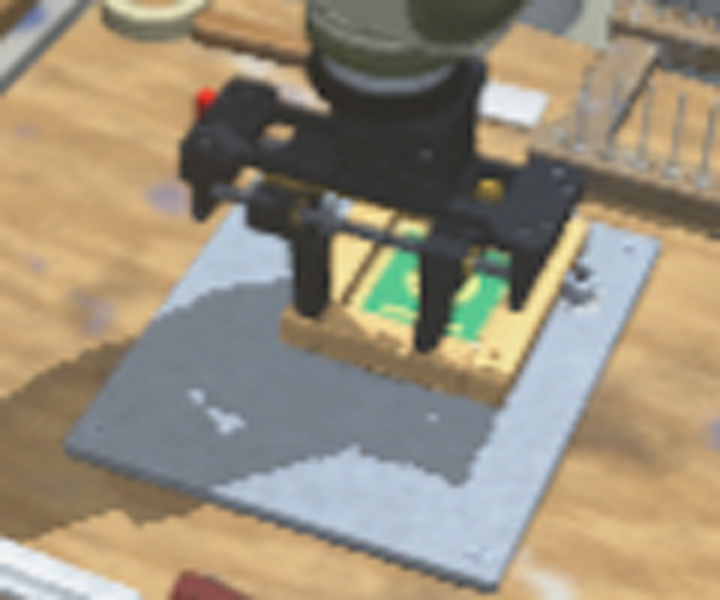

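The right rail is now at the side stop, and centre y = -9.2 with yaw about 0.3°. I'll descend in front and push back lightly.

```bash
python3 -m jog '{"angular":[[0,0,0],[0,0,0],[0,0,0],[0,0,0],[0,0,0],[0,0,0],[0,0,0],[0,0,0],[0,0,0],[0,0,0]],"dp":[[0.04,0,0],[0.04,0,0],[0.04,0,0.1],[0.04,0,0.2],[0.04,0,0.3],[0.04,0,0.4],[0.04,0,0.4],[0,0,0.4],[-0.05,0,0.4],[-0.1,0,0.4]],"fingers":[-0.6,-0.6,-0.6,-0.6,-0.6,-0.6,-0.6,-0.6,-0.6,-0.6]}'; python3 go.py
python3 -m jog '{"angular":[[0,0,0],[0,0,0],[0,0,0],[0,0,0],[0,0,0],[0,0,0],[0,0,0],[0,0,0],[0,0,0],[0,0,0]],"dp":[[-0.01,0,0],[-0.02,0,0],[-0.03,0,0],[-0.04,0,0],[-0.05,0,0],[-0.06,0,0],[-0.068,0,0],[-0.072,0,0],[-0.076,0,0],[-0.076,0,0]],"fingers":[-0.6,-0.6,-0.6,-0.6,-0.6,-0.6,-0.6,-0.6,-0.6,-0.6]}'; python3 go.py
```

```text
t: 16.6
eef_pos: [514.0, -144.5, 36.2]
tcp_rot: [-0.029, 1.0, 0.001, -0.001]
wrist_force: [-0.6, -0.5, 0.1]
grip_width: 0.801
t 16.60 board tcp [-69.8  -9.7] tip z 19.2 yaw 0.3 F [-0.6 -0.5  0.1] w 0.80 q6 -2.12
t: 17.6
eef_pos: [523.5, -143.9, 36.2]
tcp_rot: [-0.029, 1.0, 0.001, -0.003]
wrist_force: [-12.9, -2.7, 9.1]
grip_width: 0.797
t 17.60 board tcp [-60.2  -9.6] tip z 19.2 yaw 0.3 F [-12.9  -2.7   9.1] w 0.80 q6 -2.11
```

```bash
python3 -m jog '{"angular":[[0,0,0],[0,0,0],[0,0,0],[0,0,0],[0,0,0],[0,0,0.04],[0,0,0.08],[0,0,0.12],[0,0,0.16],[0,0,0.2]],"dp":[[0.05,0,0],[0.13,0,0],[0.13,0,-0.2],[0.13,0,-0.4],[0.13,0.2,-0.5],[0.13,0.4,-0.5],[0.1,0.6,-0.5],[0.1,0.8,-0.5],[0,1,-0.5],[0,1,-0.5]],"fingers":[-0.6,-0.6,-0.6,-0.6,-0.6,-0.6,0.45,0.45,0.45,0.45]}'; python3 go.py 75 154 95 -88; python3 meas.py top9
python3 - <<'E'
from h import *
z=np.load("bd.npz"); o,A=z['o'],float(z['A'])
def kn(im,b):
    H=hsvof(im); m=((H[...,0]<8)|(H[...,0]>172))&(H[...,1]>120); r=np.zeros_like(m); r[b[0]:b[1],b[2]:b[3]]=1
    n,l,st,c=cv2.connectedComponentsWithStats((m&r).astype(np.uint8)); i=1+np.argmax(st[1:,4]); return c[i],st[i]
for nt,ns in(("top0","scene0"),):
    ct,_=kn(cv2.imread(f"pics/{nt}.png")[:,:,::-1].copy(),(140,170,215,240)); cs,st=kn(cv2.imread(f"pics/{ns}.png")[:,:,::-1].copy(),(155,185,235,265)); print(ct,cs,st)
    o1,d1=ray("top",ct);o2,d2=ray("scene",cs);d1=d1[0];d2=d2[0]
    t=np.linalg.lstsq(np.c_[d1,-d2],o2-o1,rcond=None)[0];P,Q=o1+t[0]*d1,o2+t[1]*d2
    M=(P+Q)/2; print("gap",np.linalg.norm(P-Q),"knob",tobd(M[:2],o,A),M[2])
    b=tobd(M[:2],o,A)[0]-[75,84]; print(np.hypot(*b),np.degrees(np.arctan2(b[1],b[0])))
im=grab_frame("scene"); cv2.imwrite("pics/s9.png",im[:,:,::-1])
c=im[150:250,215:335,::-1]
cv2.imwrite("pics/c9.png",cv2.resize(c,None,fx=6,fy=6,interpolation=cv2.INTER_CUBIC))
E
```

```text
t: 18.6
eef_pos: [515.6, 8.5, 111.6]
tcp_rot: [0.282, 0.959, 0.001, -0.003]
wrist_force: [-0.3, -0.6, 1.9]
grip_width: 0.459
t 18.60 board tcp [-59.9 143. ] tip z 94.6 yaw -35.8 F [-0.3 -0.6  1.9] w 0.46 q6 -1.21
to (75.0, 154.0, 95.0, -88.0) dp [-0.686, 0.586, -0.007] ang [-0.001, -0.002, 0.29]
screen corners [[-47.8, 55.1], [-51.1, -72.7], [99.2, -73.6], [98.0, 55.2]] sides [127.9 150.3 128.8 145.7] ctr [24.6 -9. ] edge angles [-1.5 -0.3  0.5  0. ]
green ctr [[24.5 -9.3]] 275
[224.05555556 156.77777778] [249.  168.5] [248 165   3   8  24]
gap 0.40149970586952194 knob [[ 74.23951047 155.20528634]] 53.17530977932557
71.20934733021872 90.61190939607522
```

View pics/c9.png

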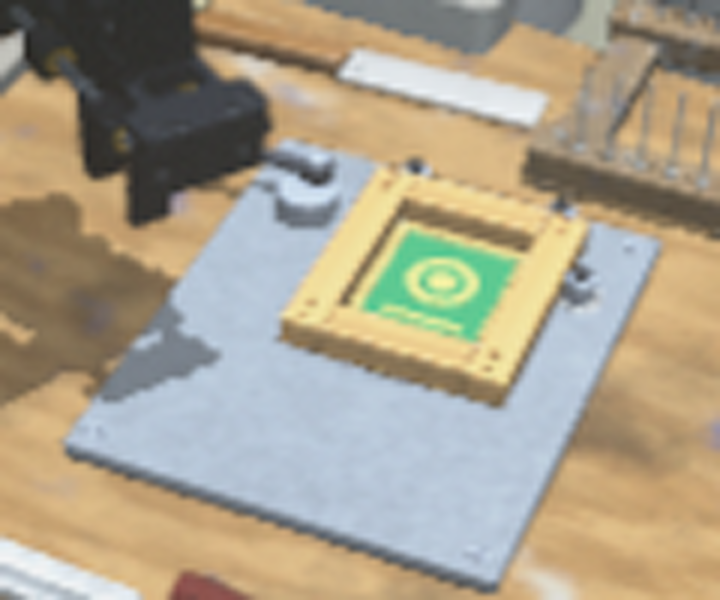

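In this view the screen lies against both end stops and the side stop, and the lever is still open at about 0.15 rad. The finger contacts put the board about 1 mm off the camera estimate, so I'll fold that in and go over the knob.

```bash
python3 - <<'E'
import numpy as np
z=np.load("bd.npz"); o,A=z['o'],float(z['A']); c,s=np.cos(A),np.sin(A)
np.savez("bd.npz",o=o+np.array([[c,-s],[s,c]])@[-1,-1.2],A=A)
E
python3 -m jog '{"angular":[[0,0,0.04],[0,0,0.08],[0,0,0.12],[0,0,0.16],[0,0,0.2],[0,0,0.24],[0,0,0.28],[0,0,0.294],[0,0,0.294],[0,0,0.294]],"dp":[[-0.2,0.15,0],[-0.4,0.3,0],[-0.6,0.5,0],[-0.68,0.58,0],[-0.68,0.58,0],[-0.68,0.58,0],[-0.68,0.58,0],[-0.68,0.58,0],[-0.68,0.58,0],[-0.68,0.58,0]],"fingers":[0.3,0.3,0.3,0.3,0.3,0.3,0.3,0.3,0.3,0.3]}'; python3 go.py 74 154 48 -89
```

```text
t: 19.7
eef_pos: [647.8, 24.1, 110.6]
tcp_rot: [0.678, 0.735, -0.001, -0.003]
wrist_force: [0.1, -0.1, -0.5]
grip_width: 0.349
t 19.70 board tcp [ 73.9 152.6] tip z 93.6 yaw -88.5 F [ 0.1 -0.1 -0.5] w 0.35 q6 -0.22
to (74.0, 154.0, 48.0, -89.0) dp [0.008, 0.002, 0.304] ang [-0.002, -0.001, 0.003]
```

```bash
python3 -m jog '{"angular":[[0,0,0],[0,0,0],[0,0,0],[0,0,0],[0,0,0],[0,0,0],[0,0,0],[0,0,0],[0,0,0],[0,0,0]],"dp":[[0.008,0,0.04],[0.008,0,0.1],[0.008,0,0.14],[0.008,0,0.18],[0.008,0,0.22],[0.008,0,0.26],[0.008,0,0.3],[0.008,0,0.3],[0.008,0,0.3],[0.008,0,0.3]],"fingers":[0.3,0.3,0.3,0.3,0.3,0.3,0.3,0.35,0.45,0.55]}'; python3 go.py
python3 - <<'E'
from h import *
im=grab_frame("scene"); cv2.imwrite("pics/s10.png",im[:,:,::-1])
c=im[130:230,215:335,::-1]
cv2.imwrite("pics/c10.png",cv2.resize(c,None,fx=6,fy=6,interpolation=cv2.INTER_CUBIC))
E
```

```text
t: 20.7
eef_pos: [647.6, 25.4, 66.0]
tcp_rot: [0.678, 0.735, -0.001, -0.003]
wrist_force: [-0.1, -0.3, -0.5]
grip_width: 0.228
t 20.70 board tcp [ 73.8 153.9] tip z 49.0 yaw -88.5 F [-0.1 -0.3 -0.5] w 0.23 q6 -0.22
```

View pics/c10.png

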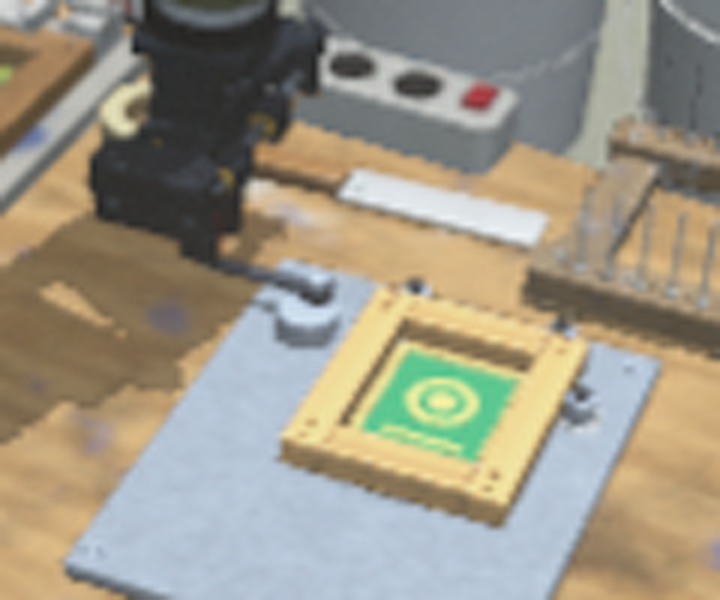

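The fingers straddle the knob at (205,240) with no force on it. Next I compute the arc waypoints about the pivot.

```bash
python3 go.py $(python3 -c "
import math
for a in range(96,142,5): print(round(75+70*math.cos(math.radians(a)),1),round(84+70*math.sin(math.radians(a)),1),48,a-180)")
```

```text
t 20.75 board tcp [ 73.8 153.9] tip z 49.0 yaw -88.5 F [-0.5  0.4  0.2] w 0.23 q6 -0.22
to (67.7, 153.6, 48.0, -84.0) dp [-0.001, -0.041, 0.007] ang [-0.002, -0.001, -0.025]
to (61.6, 152.7, 48.0, -79.0) dp [-0.006, -0.082, 0.007] ang [-0.002, -0.001, -0.053]
to (55.7, 151.3, 48.0, -74.0) dp [-0.014, -0.121, 0.007] ang [-0.002, -0.001, -0.08]
to (49.9, 149.4, 48.0, -69.0) dp [-0.026, -0.16, 0.007] ang [-0.002, -0.001, -0.108]
to (44.3, 146.9, 48.0, -64.0) dp [-0.041, -0.198, 0.008] ang [-0.001, -0.001, -0.136]
to (38.9, 144.0, 48.0, -59.0) dp [-0.06, -0.234, 0.008] ang [-0.001, -0.001, -0.164]
to (33.9, 140.6, 48.0, -54.0) dp [-0.082, -0.268, 0.008] ang [-0.001, -0.001, -0.192]
to (29.1, 136.8, 48.0, -49.0) dp [-0.106, -0.301, 0.008] ang [-0.001, -0.001, -0.219]
to (24.6, 132.6, 48.0, -44.0) dp [-0.133, -0.332, 0.008] ang [-0.001, -0.001, -0.247]
to (20.6, 128.1, 48.0, -39.0) dp [-0.163, -0.359, 0.008] ang [-0.001, -0.001, -0.275]
```

```bash
python3 -m jog '{"angular":[[0,0,-0.025],[0,0,-0.053],[0,0,-0.08],[0,0,-0.108],[0,0,-0.136],[0,0,-0.164],[0,0,-0.192],[0,0,-0.219],[0,0,-0.247],[0,0,-0.275]],"dp":[[0,-0.041,0],[-0.006,-0.082,0],[-0.014,-0.121,0],[-0.026,-0.16,0],[-0.041,-0.198,0],[-0.06,-0.234,0],[-0.082,-0.268,0],[-0.106,-0.301,0],[-0.133,-0.332,0],[-0.163,-0.359,0]],"fingers":[0.55,0.55,0.55,0.55,0.55,0.55,0.55,0.55,0.55,0.55]}'; python3 go.py $(python3 -c "
import math
for a in range(146,192,5): print(round(75+70*math.cos(math.radians(a)),1),round(84+70*math.sin(math.radians(a)),1),48,a-180)")
```

```text
t: 21.75
eef_pos: [596.3, -3.4, 66.8]
tcp_rot: [0.306, 0.952, 0.0, -0.002]
wrist_force: [1.7, 0.9, 0.5]
grip_width: 0.224
t 21.75 board tcp [ 21.  127.9] tip z 49.8 yaw -38.8 F [1.7 0.9 0.5] w 0.22 q6 -1.15
to (17.0, 123.1, 48.0, -34.0) dp [0.001, -0.042, 0.012] ang [-0.0, -0.001, -0.027]
to (13.8, 117.9, 48.0, -29.0) dp [-0.004, -0.082, 0.012] ang [-0.0, -0.001, -0.054]
to (11.1, 112.5, 48.0, -24.0) dp [-0.013, -0.121, 0.012] ang [0.0, -0.001, -0.082]
to (8.8, 106.8, 48.0, -19.0) dp [-0.024, -0.161, 0.012] ang [0.0, -0.001, -0.11]
to (7.1, 100.9, 48.0, -14.0) dp [-0.04, -0.198, 0.012] ang [0.0, -0.001, -0.138]
to (5.9, 95.0, 48.0, -9.0) dp [-0.059, -0.234, 0.012] ang [0.0, -0.001, -0.165]
to (5.2, 88.9, 48.0, -4.0) dp [-0.081, -0.269, 0.011] ang [0.0, -0.001, -0.193]
to (5.0, 82.8, 48.0, 1.0) dp [-0.105, -0.301, 0.011] ang [0.0, -0.001, -0.221]
to (5.4, 76.7, 48.0, 6.0) dp [-0.132, -0.331, 0.011] ang [0.0, -0.001, -0.249]
to (6.3, 70.6, 48.0, 11.0) dp [-0.163, -0.359, 0.011] ang [0.0, -0.001, -0.277]
```

Force is 2 N, so the lever is following. I'll carry on round to home.

```bash
python3 -m jog '{"angular":[[0,0,-0.027],[0,0,-0.054],[0,0,-0.082],[0,0,-0.11],[0,0,-0.138],[0,0,-0.165],[0,0,-0.193],[0,0,-0.221],[0,0,-0.249],[0,0,-0.277]],"dp":[[0,-0.042,0],[-0.004,-0.082,0],[-0.013,-0.121,0],[-0.024,-0.161,0],[-0.04,-0.198,0],[-0.059,-0.234,0],[-0.081,-0.269,0],[-0.105,-0.301,0],[-0.132,-0.331,0],[-0.163,-0.359,0]],"fingers":[0.55,0.55,0.55,0.55,0.55,0.55,0.55,0.55,0.55,0.55]}'; python3 go.py 6.3 67 49 11; python3 meas.py top11
```

```text
t: 22.75
eef_pos: [585.7, -59.1, 67.1]
tcp_rot: [-0.125, 0.992, 0.003, 0.0]
wrist_force: [7.8, 30.9, 0.8]
grip_width: 0.233
t 22.75 board tcp [ 7.5 72.9] tip z 50.1 yaw 11.3 F [ 7.8 30.9  0.8] w 0.23 q6 -2.13
to (6.3, 67.0, 49.0, 11.0) dp [0.015, -0.037, 0.007] ang [0.002, 0.0, 0.001]
screen corners [[-48.3, 27.1], [-48.6, -69.2], [97.8, -76.1], [99.5, -31.8]] sides [ 96.3 146.6  44.4 159.1] ctr [ 25.1 -37.5] edge angles [ -0.2  -2.7  -2.2 -21.7]
green ctr [[ 12.5 -26.3]] 82
```

31 N at the end of the arc, more than the 15 N of squeeze, so the lever is against its end. I'll release, lift off and look.

```bash
python3 -m jog '{"angular":[[0,0,0],[0,0,0],[0,0,0],[0,0,0],[0,0,0],[0,0,0],[0,0,0],[0,0,0],[0,0,0],[0,0,0]],"dp":[[0,0.01,0],[0,0.018,0],[0,0.018,0],[0,0.018,-0.1],[0,0.018,-0.3],[0,0.018,-0.5],[0,0.018,-0.7],[0.2,0.3,-0.7],[0.4,0.6,-0.7],[0.6,0.9,-0.7]],"fingers":[0.55,0.5,0.4,0.4,0.4,0.4,0.4,0.4,0.4,0.4]}'; python3 go.py; python3 meas.py top12
python3 - <<'E'
from h import *
im=grab_frame("scene"); cv2.imwrite("pics/s12.png",im[:,:,::-1])
c=im[150:250,215:335,::-1]; t=grab_frame("top")[130:240,215:320,::-1]
f=lambda x:cv2.resize(x,(400,400*x.shape[0]//x.shape[1]),interpolation=cv2.INTER_CUBIC)
a,b=f(c),f(t); h=max(a.shape[0],b.shape[0]); g=np.zeros((h,800,3),np.uint8); g[:a.shape[0],:400]=a; g[:b.shape[0],400:]=b
cv2.imwrite("pics/c12.png",g)
z=np.load("bd.npz"); o,A=z['o'],float(z['A']); H=hsvof(grab_frame("top")); m=((H[...,0]<8)|(H[...,0]>172))&(H[...,1]>120); r=np.zeros_like(m); r[140:200,225:262]=1
v,u=np.nonzero(m&r); print(len(u)); 
if len(u): 
    b=tobd(onz("top",[u.mean(),v.mean()],57),o,A)[0]; print(b,"lever rad",(np.degrees(np.arctan2(b[1]-84,b[0]-75))%360-82)/57.3)
E
```

```text
t: 23.8
eef_pos: [470.7, 42.2, 173.1]
tcp_rot: [-0.126, 0.992, 0.004, 0.0]
wrist_force: [-0.2, 0.1, -0.3]
grip_width: 0.3
t 23.80 board tcp [-101.9  180.2] tip z 156.1 yaw 11.4 F [-0.2  0.1 -0.3] w 0.30 q6 -1.99
screen corners [[-46.2, 54.4], [-51.1, -73.4], [99.5, -71.7], [98.7, 56.7]] sides [127.9 150.6 128.4 144.9] ctr [25.2 -8.5] edge angles [-2.2  0.7  0.4  0.9]
green ctr [[25.  -8.2]] 282
11
[ 7.43430567 74.63609315] lever rad 1.8479989900927163
```

View pics/c12.png

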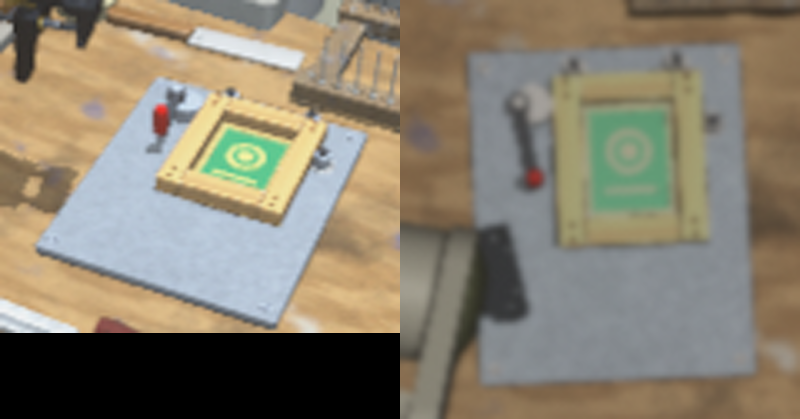

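```bash
python3 -c "
from station import *
print(get_obs()['joint_vel'].round(3)); print(hand_in())"
```

```text
[-0.027  0.034 -0.044  0.    -0.001 -0.003]
the job is handed in; nothing more can be done
None
```

I brought the screen into register, locked it with the cam lever, and handed the job in at about 24 s; the verdict isn't known, since hand-in reports none.

- **Pushing:** I pushed the screen right by its left rail, then back with two spread fingers against its front rail. A push right brought it onto the side stop: force rose to 12 N with no further motion. A second push back seated it on the end stops: 13 N, at the same spot as the first back push.
- **Locking:** Only then did I swing the lever, straddling the knob with the fingers. It reached its end with 31 N at the knob.
- **Last checks:**
  - The lever measured about 1.85 rad.
  - The screen measured about (25, -8.5) mm against a target of (25, -10), in register within camera accuracy.
  - In the last picture the rails appear to lie against all three stops, the things in view look undisturbed, and the arm is well clear.
- **Disagreements:** Finger contact and camera disagreed by 1–1.5 mm on where the board is, so I shifted my board estimate by about that much.
- **Not verified:** The cam's pressing force on the frame can't be measured directly; I inferred it from the lever being home. I checked the bystanders only by eye.

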